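# Hold a game board in the corner of its repair jig

## Task

Pick up the green game board by its heat sink and lay it flat in the pocket of the aluminium jig, with its gold contact edge facing the long steel stop. Then press it into the corner, square against the long and the short steel stop at once, firmly but without slamming it, and finish still holding it there with the push kept up on both stops, as if for a colleague to clamp it down. Leave the joystick knobs, the coin door lock and the resistor tray where they are.

Things in the scene. Friction and masses are not known exactly. Their poses are not given: they have to be found in the camera images.
- board: loose green fibreglass game board, 100 mm (its x) by 140 mm (its y), 4 mm thick, 0.2 to 0.45 kg, flat on the bench; origin at the centre of its underside, z up. Gold contacts line its +x long edge; two white sockets (to 14 mm above the underside) stand at the -x edge, x -48 to -38, |y| 24 to 64; chips and capacitors (to 16 mm) lie at |y| over 30
- contact_edge (a point): middle of the board's gold contact edge: on its underside, 50 mm from the board's origin along the board's +x; axes as the board's
- heat_sink (a point): centre of the top of the finned aluminium heat sink rigidly fixed in the middle of the board, the place to grip it: 22 mm wide (board x), 44 mm long (board y), from the board's top face up to 40 mm above its underside; axes as the board's. Nothing else stands within 25 mm either side of it along x
- jig: fixed aluminium plate, 152 mm (x) by 192 mm (y); origin at the centre of its underside, z up. Its pocket, centred on the origin, is 112 mm (x) by 152 mm (y), 12 mm more than the board each way; its bed is 8 mm above the bench. Bounds: at +x the long steel stop, at +y the short steel stop, at -x and -y low rims 6 mm above the bed. The board slides easily on it (friction about 0.25)
- jig_corner (a point): where the lines of the two stop faces cross, at bed height; axes as the jig's; at (56, 76, 8) mm in the jig's frame. The stop faces are the planes x = 0 and y = 0 here and the pocket lies at negative x and y; a board home in the corner has its origin at (-50, -70, 0) mm here
- stop_long: long dark steel stop bar fixed on the jig, 130 mm long (y), 16 mm wide, 16 mm high above the bed; its inner face looks to the jig's -x; origin at the centre of its underside, at (64, 0, 8) mm in the jig's frame. Rigid, friction about 0.25
- stop_short: short dark steel stop bar fixed on the jig, 90 mm long (x), 16 mm wide, 16 mm high above the bed; its inner face looks to the jig's -y; origin at the centre of its underside, at (0, 84, 8) mm in the jig's frame. Rigid, friction about 0.25
- knob_a: loose black plastic joystick knob, 35 mm diameter, 44 mm tall, standing; origin at the centre of its foot; leave alone
- knob_b: another such black joystick knob; leave alone
- coin_lock: loose chrome coin door lock, 30 mm diameter at its foot, 30 mm tall, standing with a flat cam on top; origin at the centre of its foot; leave alone
- tray: red ceramic resistor tray, 90 by 90 mm, 22 mm tall, four compartments; origin at the centre of its underside; leave alone
There are look-alikes about, which are no part of the job. Of the things that look like the board, take the one that is farthest to the robot's right at the start.

How it is judged:
By the outcome, as a careful person would: the job done as asked, in the order asked, and still so for the second after the job is handed in, while the arm keeps its last pose, push and grip.
It also fails if it takes over 51 s, if anything falls off the work surface, if the arm or the gripper's body presses on something with over 40 N, if the wrist force passes 120 N, or if a joint passes its speed limit or range.

## Robot

A 6-joint arm with a two-finger parallel gripper is mounted at the origin on the work surface. World frame = base frame: x ahead of the robot, y to its left, z up, the work surface at z = 0. Lengths are in mm, angles in rad, forces in N, time in s.
With the tool pointing down it reaches from about 300 to 775 mm from the base axis. Payload 14.6 kg.
Tool frame: the origin (TCP) lies between the finger pads; the fingertips stand ahead of it and the grasp point (between the pads) lies 8 mm behind it (ctrl.tip_reach is the z of the fingertips in the tool frame, in mm); z points along the fingers, y is the line along which they close (so a half turn about z gives the same grasp; the last joint's range is limited). The gripper opens to 94 mm and grips with 3 to 60 N. Pads are 16 mm wide; open, the fingers measure 119 mm over their backs; the gripper's body (75 mm by 177 mm) begins 78 mm behind the grasp point.
Start: joints at [1.203, 0.3, 1.521, -0, 1.321, -0.067], TCP at [162.954, 525.295, 195.946] pointing down, gripper open.
Joint ranges: [-3.03, 3.03], [-0.79, 2.21], [0.23, 2.52], [-1.04, 4.18], [0, 3.07], [-2.55, 2.55]. Speed limits (rad/s): [2.22, 2.22, 2.57, 3.14, 3.14, 3.14].

## Interface

Orientations are given as a unit quaternion [w, x, y, z].
In Python, from workcell import ctrl gives the robot as it stands. The module is installed in compiled form; this text tells all that it offers. Calls block until the motion is done:
- ctrl.move_to(position, orientation): joint-space move of the TCP to a pose.
- ctrl.move_linear(position, rotation=None, velocity=150, f_stop=None): straight line of the TCP; rotation=None keeps the orientation; velocity is the mean speed in mm/s. With f_stop (N) it stops when the force on the tool has changed by that much, and returns True; else False.
- ctrl.move_joints(angles): joint-space move.
- ctrl.set_gripper(opening, effort=None): opening from 0.0 (shut) to 1.0 (fully open); effort is the grip in N (None keeps the last); returns when the fingers have stopped.
- ctrl.dwell(seconds).
- ctrl.inverse_kinematics(position, orientation): joint angles nearest the present ones, or None.
- ctrl.snapshot(name): name is "scene" or "top" or "wrist"; returns the picture (420x560x3 uint8, red, green, blue); there is no depth.
- ctrl.calibration(name): a dict with "K" (3x3 intrinsics, pixels), "R" (3x3) and "t" (3): a world point X has camera coordinates R X + t. Camera axes: x right, y down, z forward; pixel columns grow to the right and rows downward; lengths in mm; the calibration is good to about 2 mm. A picture is of the moment at which its call begins: read the wrist's pose just before it. calibration takes no time and is no camera call; for the wrist camera it gives the pose at the moment of the call.
A pose or a line that the arm cannot do raises ctrl.PlanningError and nothing moves.
- ctrl.finish_job(): hands the job in, once; it reports no verdict.
Trained networks look in the newest picture that a camera, given by its name, has taken for a name from the list of things; names that differ only in an ending like _2 or _b are one class to them, and where a whole thing is asked for, a point or a joint stands for the part that bears it (a point fixed in the world has none). Each returns a list of dicts, best first, with "confidence" (0 to 1); they miss things now and then, are a little off and sometimes report something else, mostly with a low value. They report only what shows in the picture. A call takes as long as a camera call. They do not tell look-alikes from the thing itself.
- ctrl.boxes_of(camera, name): "xy" ([column, row] in pixels, amid what is visible of it).
- ctrl.trace(camera, name): "region" (420x560 bool, what is visible of it) and "xy" ([column, row] in pixels, amid what is visible of it).
- ctrl.landmark_of(camera, name): "xy" ([column, row] in pixels: a listed point, or the origin of a listed thing).
Readings, each from a call of its own:
- ctrl.get_clock(): time.
- ctrl.get_joints(): joint angles.
- ctrl.get_joint_velocities(): joint speeds.
- ctrl.get_tau(): joint torques, N m.
- ctrl.get_eef_pos(): TCP position.
- ctrl.get_tcp_rot(): TCP orientation.
- ctrl.get_force(): force on the tool from outside, world axes, zero at the start.
- ctrl.get_moment(): the same for the moment, N m.
- ctrl.get_gripper_width(): opening from 0.0 (shut) to 1.0 (fully open).
Only numpy, scipy, OpenCV 4.12 (cv2) and the standard library are available. Lean on these libraries where they do the work, as an engineer would, in place of code of your own. Each camera call takes 0.05 s, during which the arm holds its last target. There are 200 camera calls.

## Working session

There is one attempt and no reset: what is moved stays moved. The work goes in short steps, each a Python script; the robot and the scene stay as the last script left them, time stands still between calls to the robot, and variables do not carry over. Pictures are saved under pics/ and viewed, on a budget of 10 in all, crops included, one or two more only if the job needs it, and the job is handed in when it is done.

```bash
mkdir -p pics; cat > h.py <<'E'
import numpy as np, cv2
from workcell import ctrl
def save(im,n): cv2.imwrite(f'pics/{n}.png',cv2.cvtColor(im,cv2.COLOR_RGB2BGR))
def toz(cam,xy,z,c=None):
    c=c or ctrl.calibration(cam); K,R,t=[np.array(c[k],float) for k in 'KRt']
    d=R.T@np.linalg.inv(K)@[xy[0],xy[1],1]; o=-R.T@t
    return o+d*(z-o[2])/d[2]
def proj(cam,X,c=None):
    c=c or ctrl.calibration(cam); K,R,t=[np.array(c[k],float) for k in 'KRt']
    p=K@(R@np.array(X,float)+t); return p[:2]/p[2]
E
python3 - <<'E'
from h import *
np.set_printoptions(precision=1,suppress=True)
for n in ['scene','top']: save(ctrl.snapshot(n),n+'0')
a=cv2.imread('pics/scene0.png');b=cv2.imread('pics/top0.png')
for cam in ['top']:
  for n,z in [('board',0),('heat_sink',40),('contact_edge',0),('jig',0),('jig_corner',8),('stop_long',8),('stop_short',8),('knob_a',0),('coin_lock',0),('tray',0)]:
    for r in ctrl.landmark_of(cam,n): print(cam,n,round(r['confidence'],2),np.array(r['xy']),toz(cam,r['xy'],z))
print(ctrl.get_clock(),ctrl.get_tcp_rot(),ctrl.tip_reach)
E
```

```text
top board 0.73 [132.7 305.1] [319.3 527.2   0. ]
top board 0.62 [216.7 307.4] [319.4 315.4   0. ]
top board 0.56 [224.8 153.1] [722.2 314.4   0. ]
top heat_sink 0.96 [213.4 310.2] [313.8 317.4  40. ]
top heat_sink 0.9 [125.6 308.9] [311.1 531.   40. ]
top heat_sink 0.66 [226.9 149.3] [720.3 303.9  40. ]
top heat_sink 0.65 [254.5 225.3] [524.8 225.5  40. ]
top contact_edge 0.94 [207.1 157.4] [709.1 360.8   0. ]
top contact_edge 0.91 [261.6 213.4] [562.3 210.9   0. ]
top contact_edge 0.86 [214.9 288.6] [366.  322.3   0. ]
top contact_edge 0.6 [121. 292.] [351.  559.4   0. ]
top jig 0.6 [443.1 245.6] [ 491.1 -258.6    0. ]
top jig 0.47 [287.4 140.8] [760.8 149.    0. ]
top jig_corner 0.45 [253.7 226.6] [526.  229.6   8. ]
top stop_long 0.58 [435.6 220.9] [ 553.6 -238.4    8. ]
top stop_short 0.74 [412.6 254.6] [ 465.1 -177.6    8. ]
top knob_a 0.59 [369.2 133.1] [788.2 -69.5   0. ]
top knob_a 0.42 [328.7 137. ] [774.4  38.8   0. ]
top coin_lock 0.51 [289.6 138.4] [767.6 143.3   0. ]
top tray 0.86 [155.3 229.9] [511.6 484.2   0. ]
0.6 [-0.   0.1  1.  -0. ] 11.0
```

View pics/top0.png

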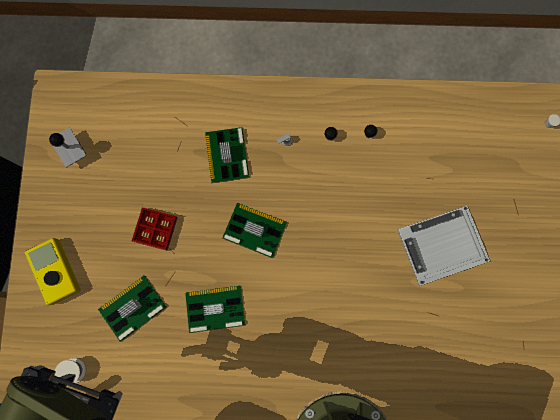

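View pics/scene0.png

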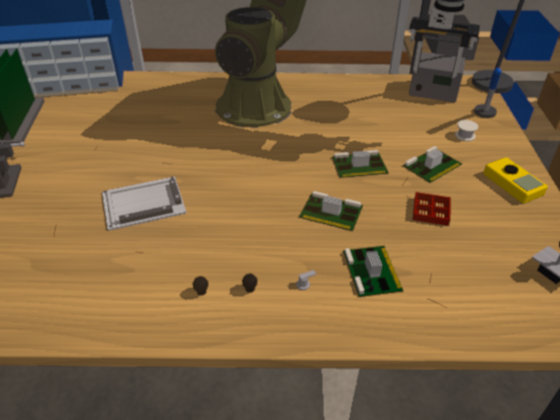

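The top view shows four boards. The target is the rightmost one, around pixel (255,230), which is world (525,225). The jig is at (445,245), with its long stop on the far side and its short stop to the left. I'll look at the jig and then the board from close by.

```bash
cat >> h.py <<'E'
from scipy.spatial.transform import Rotation as Ro
def down(deg):
    a=np.radians(deg); y=[np.cos(a),np.sin(a),0]; z=[0,0,-1]
    q=Ro.from_matrix(np.column_stack([np.cross(y,z),y,z])).as_quat(); return [q[3],q[0],q[1],q[2]]
def ikbest(p,deg):
    s=[(ctrl.inverse_kinematics(p,down(d)),d) for d in (deg,deg+180)]
    s=[x for x in s if x[0] is not None]; return min(s,key=lambda x:abs(x[0][5]))
E
python3 - <<'E'
from h import *
np.set_printoptions(precision=1,suppress=True)
def look(p,deg,names,tag):
    j,d=ikbest(p,deg); print('ik',np.round(j,2),d); ctrl.move_to(p,down(d)); ctrl.dwell(0.2)
    c=ctrl.calibration('wrist'); im=ctrl.snapshot('wrist'); save(im,tag); np.savez(tag,**c)
    for n,z in names:
        for r in ctrl.landmark_of('wrist',n)[:2]: print(n,round(r['confidence'],2),np.array(r['xy']),toz('wrist',r['xy'],z,c))
    print(ctrl.get_clock(), ctrl.get_eef_pos())
look([480,-250,280],18,[('jig',0),('jig_corner',8),('stop_long',8),('stop_short',8)],'wj')
look([525,225,260],-22,[('board',0),('heat_sink',40),('contact_edge',0)],'wb')
a=np.vstack([cv2.imread('pics/wj.png'),cv2.imread('pics/wb.png')]); cv2.imwrite('pics/w2.png',cv2.resize(np.hstack([a[:420],a[420:]]),(800,300)))
E
```

```text
ik [-0.6  0.2  1.4 -0.   1.5 -0.9] 18
jig 0.67 [285.2 182.7] [ 492.6 -254.7    0. ]
jig_corner 0.93 [325.5 130.2] [ 521.3 -168.1    8. ]
stop_long 0.95 [330.7 182. ] [ 552.6 -232.6    8. ]
stop_short 0.71 [285.  124.8] [ 466.8 -178.4    8. ]
4.0083 [ 480. -250.  280.]
ik [ 0.3  0.3  1.4 -0.   1.5  0.7] -22
board 0.98 [275.9 177.3] [522.9 228.5   0. ]
board 0.68 [109.3 172.1] [315.2 320.3   0. ]
heat_sink 0.96 [ 96.2 174.6] [319.8 321.3  40. ]
heat_sink 0.69 [275.3 183.2] [522.1 227.7  40. ]
contact_edge 0.89 [140.6 153. ] [367.  327.1   0. ]
contact_edge 0.77 [310.2 177.6] [566.3 210.5   0. ]
6.15 [525.1 224.8 260. ]
```

View pics/wj.png

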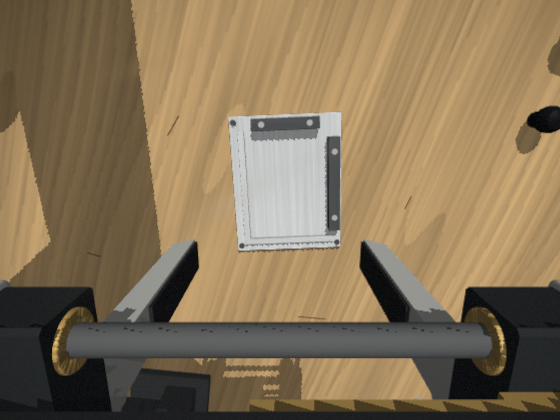

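View pics/wb.png

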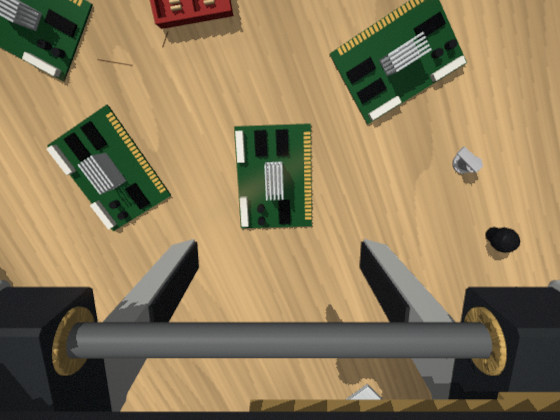

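```bash
python3 - <<'E'
from h import *
np.set_printoptions(precision=1,suppress=True)
def fit(tag,sel,seed,z):
    im=cv2.imread(f'pics/{tag}.png'); c=dict(np.load(tag+'.npz')); h=cv2.cvtColor(im,cv2.COLOR_BGR2HSV)
    m=sel(h).astype(np.uint8); m=cv2.morphologyEx(m,cv2.MORPH_OPEN,np.ones((3,3)))
    m=cv2.morphologyEx(m,cv2.MORPH_CLOSE,np.ones((9,9)))
    m[245 if tag=='wb' else 262:]=0
    n,l=cv2.connectedComponents(m); m=(l==l[seed[1],seed[0]]).astype(np.uint8)
    ct=max(cv2.findContours(m,0,1)[0],key=cv2.contourArea)[:,0]
    print(tag,ct.min(0),ct.max(0))
    W=np.array([toz('',p,z,c)[:2] for p in ct],np.float32)
    r=cv2.minAreaRect(W); print(r); print(cv2.boxPoints(r))
    # projected cross-check
    ap=cv2.approxPolyDP(ct.reshape(-1,1,2),6,True)[:,0]; print([ (p.tolist(),toz('',p,z,c)[:2].round(1).tolist()) for p in ap])
fit('wb',lambda h:((h[...,0]>40)&(h[...,0]<90)&(h[...,1]>90)&(h[...,2]>30))|((h[...,1]<60)),(262,200),4)
fit('wj',lambda h:(h[...,1]<70),(280,200),8)
fit('wj',lambda h:(h[...,1]<70),(280,200),14)
E
```

```text
wb [235 124] [311 227]
((520.5533447265625, 229.38104248046875), (139.22817993164062, 99.10404968261719), 69.95780944824219)
[[450.1 181. ]
 [543.2 147. ]
 [591.  277.8]
 [497.9 311.8]]
[([309, 124], [589.5, 277.7]), ([235, 127], [498.7, 310.4]), ([241, 227], [450.9, 182.1]), ([311, 225], [543.5, 147.8]), ([303, 207], [542.4, 176.5]), ([302, 132], [577.5, 271.6])]
wj [228 112] [341 250]
((495.1151428222656, -255.49880981445312), (152.72384643554688, 193.1325225830078), 20.325836181640625)
[[ 390.  -191.5]
 [ 457.1 -372.6]
 [ 600.3 -319.5]
 [ 533.2 -138.4]]
[([341, 112], [532.8, -139.5]), ([228, 117], [390.9, -192.4]), ([239, 250], [458.4, -371.0]), ([340, 245], [598.6, -317.0])]
wj [228 112] [341 250]
((494.6296691894531, -254.49429321289062), (150.73704528808594, 190.62005615234375), 20.32585334777832)
[[ 390.8 -191.3]
 [ 457.1 -370. ]
 [ 598.4 -317.7]
 [ 532.2 -138.9]]
[([341, 112], [531.8, -140.0]), ([228, 117], [391.8, -192.2]), ([239, 250], [458.4, -368.4]), ([340, 245], [596.8, -315.2])]
```

```bash
python3 - <<'E'
from h import *
np.set_printoptions(precision=2,suppress=True)
q=down(-20.0)
ctrl.set_gripper(0.5,50)
ctrl.move_to([521,229,90],q); 
print(ctrl.move_linear([521,229,21],velocity=80,f_stop=8),ctrl.get_eef_pos())
f0=np.array(ctrl.get_force()); ctrl.set_gripper(0.0,50); print('w',ctrl.get_gripper_width()*94,f0,ctrl.get_force())
ctrl.move_linear([521,229,110],velocity=100); ctrl.dwell(.3)
print('w',ctrl.get_gripper_width()*94,ctrl.get_force(),ctrl.get_moment(),ctrl.get_clock())
ctrl.move_to([495,-255,110],down(20.3)); ctrl.dwell(.3)
save(ctrl.snapshot('wrist'),'held'); print(ctrl.get_force(),ctrl.get_eef_pos(),ctrl.get_clock())
for n in ('board','jig'):
  for r in ctrl.landmark_of('wrist',n)[:2]: print(n,r)
save(ctrl.snapshot('top'),'heldtop')
E
```

```text
False [521.32 229.13  21.5 ]
w 21.317395460039158 [-0.23  0.46  0.67] [-0.89 -1.24  1.93]
w 21.169695689947467 [ 0.4   0.47 -1.65] [-0.04  0.1  -0.03] 10.6083
[ 0.03  0.89 -2.41] [ 495.11 -254.77  110.01] 12.725
board {'xy': [282.1, 234.8], 'confidence': 0.75}
```

View pics/held.png

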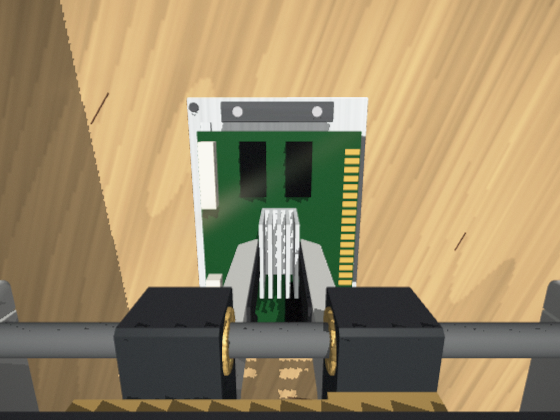

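The board is held level and square over the jig. Its far corners are at about (196,132) and (362,131). I'll work out the in-hand offset from those.

```bash
python3 - <<'E'
from h import *
np.set_printoptions(precision=2,suppress=True)
a=np.radians(20.3);R=np.array([[np.cos(a),-np.sin(a)],[np.sin(a),np.cos(a)]])
im=cv2.imread('pics/held.png');h=cv2.cvtColor(im,cv2.COLOR_BGR2HSV)
g=(h[...,0]>40)&(h[...,0]<90)&(h[...,1]>90)
for c in (225,230,310,335): print(c,np.where(g[100:170,c])[0].min()+100)
t=np.array(ctrl.get_eef_pos())
for p in [(197,131),(361,131),(279,131)]:
    w=toz('wrist',p,92.5); print(p,(R.T@(w-t)[:2]))
print('corner/jig in tool frame', R.T@(np.array([495,-255])-t[:2]))
# stop_short outer/inner edges
for p in [(222,122),(333,122),(222,101),(333,101)]: 
    w=toz('wrist',p,24); print(p,R.T@(w[:2]-[495,-255]))
E
```

```text
225 132
230 132
310 132
335 132
(197, 131) [-48.73  69.85]
(361, 131) [50.95 69.86]
(279, 131) [ 1.11 69.85]
corner/jig in tool frame [-0.05 -0.05]
(222, 122) [-44.58  75.3 ]
(333, 122) [44.63 75.3 ]
(222, 101) [-43.88  91.36]
(333, 101) [43.96 91.37]
```

```bash
python3 - <<'E'
from h import *
np.set_printoptions(precision=2,suppress=True)
a=np.radians(20.3);R=np.array([[np.cos(a),-np.sin(a)],[np.sin(a),np.cos(a)]])
P=lambda x,y,z:[*(np.array([495,-255])+R@[x,y]),z]
J=lambda:(R.T@(np.array(ctrl.get_eef_pos())[:2]-[495,-255]),ctrl.get_eef_pos()[2])
F=lambda:(R.T@np.array(ctrl.get_force())[:2],ctrl.get_force()[2],np.array(ctrl.get_moment()))
ctrl.move_linear(P(-1,-1,40),velocity=80); ctrl.dwell(.2); print('free',J(),F())
print(ctrl.move_linear(P(-1,-1,27),velocity=20,f_stop=4)); ctrl.dwell(.2); print('down',J(),F())
z=ctrl.get_eef_pos()[2]
print(ctrl.move_linear(P(12,-1,z),velocity=12,f_stop=8)); ctrl.dwell(.2); print('x',J(),F(),ctrl.get_clock())
E
```

```text
free (array([-0.84, -1.17]), np.float64(40.43037059120702)) (array([-1.22,  0.02]), np.float64(-2.937956427161255), array([-0.08, -0.04,  0.04]))
True
down (array([-1.02, -0.98]), np.float64(29.092992072558093)) (array([0.78, 0.04]), np.float64(5.516088518349909), array([-0.2 ,  0.1 , -0.01]))
True
x (array([ 4.84, -0.95]), np.float64(29.073239622200585)) (array([-1.64, -0.48]), np.float64(4.602530579729322), array([-0.22,  0.48,  0.04])) 15.7
```

```bash
cat >> h.py <<'E'
A=np.radians(20.3);RJ=np.array([[np.cos(A),-np.sin(A)],[np.sin(A),np.cos(A)]])
P=lambda x,y,z:[*(np.array([495,-255])+RJ@[x,y]),z]
def J():
    e=np.array(ctrl.get_eef_pos()); return np.array([*(RJ.T@(e[:2]-[495,-255])),e[2]])
def F():
    f=np.array(ctrl.get_force()); return np.array([*(RJ.T@f[:2]),f[2],*ctrl.get_moment()])
E
python3 - <<'E'
from h import *
np.set_printoptions(precision=2,suppress=True)
x,y,z=J(); y=-1
for k in range(8):
    x+=0.4; ctrl.move_linear(P(x,y,29.1),velocity=5); ctrl.dwell(.15); f=F(); print(round(x,2),J(),f)
    if f[0]<-14: break
for k in range(3):
    print(ctrl.move_linear(P(x,12,29.1),velocity=12,f_stop=7)); ctrl.dwell(.15); print('y',J(),F(),ctrl.get_clock())
    if J()[1]>4.3: break
E
```

```text
5.24 [ 4.87 -0.98 29.07] [-4.34  0.8   4.85 -0.29  1.06  0.04]
5.64 [ 4.88 -0.97 29.06] [-7.25  0.72  6.84 -0.47  1.59  0.04]
6.04 [ 4.9  -0.98 29.08] [-10.43   0.91   8.02  -0.61   2.15   0.05]
6.44 [ 4.89 -0.94 29.03] [-14.1    0.51   9.46  -0.85   2.68   0.05]
True
y [ 4.78  5.82 29.09] [-2.2  -1.55  4.07 -0.43  0.09  0.02] 18.1417
```

```bash
python3 - <<'E'
from h import *
np.set_printoptions(precision=2,suppress=True)
x,y,_=J(); print(J(),F())
for k in range(14):
    f=F()
    if f[0]>-14: x+=.35
    if f[1]>-14: y+=.35
    if max(f[:2])<-13: break
    ctrl.move_linear(P(x,y,29.1),velocity=6); ctrl.dwell(.15); print(round(x,2),round(y,2),J(),F())
ctrl.dwell(.5); c=ctrl.calibration('wrist'); save(ctrl.snapshot('wrist'),'home'); 
for _ in range(3): print(J(),F()); ctrl.dwell(.3)
q=ctrl.get_tcp_rot(); m=Ro.from_quat([q[1],q[2],q[3],q[0]]).as_matrix(); print('yaw',np.degrees(np.arctan2(m[1,1],m[0,1])),ctrl.get_gripper_width()*94,ctrl.get_clock())
E
python3 -c "
import cv2;a=cv2.imread('pics/home.png');cv2.imwrite('pics/homec.png',cv2.resize(a[60:310,150:420],None,fx=2.2,fy=2.2,interpolation=2))"
```

```text
[ 4.78  5.82 29.09] [-2.2  -1.55  4.07 -0.43  0.09  0.02]
5.13 6.17 [ 4.82  5.86 29.08] [-3.25 -4.22  3.92 -1.    0.55  0.12]
5.48 6.52 [ 4.82  5.89 29.06] [-6.66 -5.56  3.28 -1.57  0.84  0.05]
5.83 6.87 [ 4.86  5.9  29.1 ] [-8.78 -7.88  2.27 -2.19  1.14  0.04]
6.18 7.22 [ 4.9   5.93 29.15] [-11.44 -10.75   3.05  -2.73   1.54   0.03]
6.53 7.57 [ 4.94  5.95 29.19] [-15.04 -13.13   4.46  -3.25   1.83   0.05]
[ 4.93  5.95 29.2 ] [-15.26 -12.76   3.76  -3.24   1.84   0.12]
[ 4.96  5.99 29.21] [-13.67 -12.35   3.69  -3.25   1.86   0.08]
[ 4.97  5.97 29.21] [-14.24 -11.82   3.98  -3.27   1.86   0.08]
yaw 20.286577652582892 21.449894808379046 21.5917
```

View pics/homec.png

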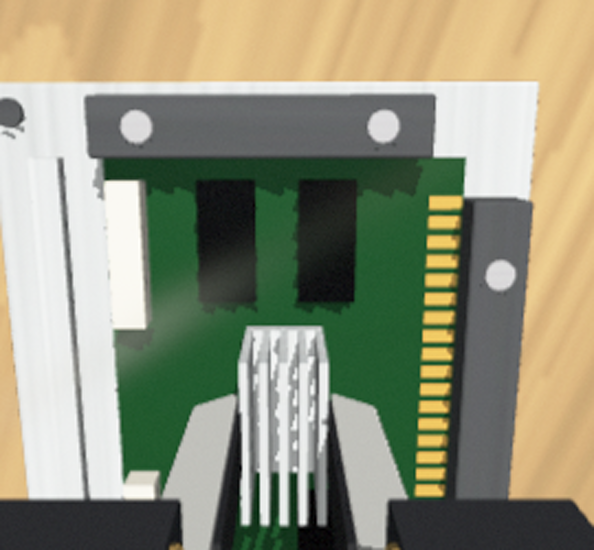

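The board is seated: its top edge is against the short stop at row ~157 and its gold edge is along the long stop. I'll firm up the push slightly, check that it stays steady, and hand in.

```bash
python3 - <<'E'
from h import *
np.set_printoptions(precision=2,suppress=True)
x,y=6.53,7.57
for k in range(3):
    x+=.1; y+=.28; ctrl.move_linear(P(x,y,28.9),velocity=6); ctrl.dwell(.2); print(J(),F())
for _ in range(4): ctrl.dwell(.5); print(J(),F(),round(ctrl.get_gripper_width()*94,2))
f=F()
ok=f[0]<-10 and f[1]<-10 and abs(f[5])<.3
print(ok,ctrl.get_clock())
if ok: ctrl.finish_job()
E
```

```text
[ 4.97  5.97 29.21] [-16.12 -13.85   5.51  -3.55   2.04   0.14]
[ 4.96  5.97 29.24] [-15.97 -15.74   4.87  -3.96   2.04   0.08]
[ 4.99  6.03 29.28] [-16.46 -17.12   4.37  -4.32   2.05   0.12]
[ 4.99  6.01 29.29] [-16.63 -17.93   5.2   -4.27   2.13   0.07] 21.14
[ 5.02  6.04 29.3 ] [-16.35 -17.33   4.47  -4.3    2.11   0.08] 21.57
[ 5.    6.02 29.3 ] [-17.22 -16.88   5.61  -4.25   2.12   0.09] 20.92
[ 4.98  6.04 29.27] [-17.29 -17.53   5.93  -4.36   2.14   0.1 ] 21.38
True 24.9417
the job is handed in; nothing more can be done
```

I picked up the rightmost of the four look-alike boards by its heat sink and laid it flat in the jig pocket, with the gold edge facing the long stop. I then pressed it slowly into the corner and handed the job in at about 25 s, still gripping it and pushing on both stops.

**Push:** over the last 2 s it held steady at about 17 N towards the long stop and 17 N towards the short stop. Part of that is probably friction, so the net force on each stop may be a few newtons lower.

**Seating:** a light downward force of about 5 N remained. The twisting moment stayed near 0.1 N·m, which fits contact spread along both stops and a square board. The last picture, taken just before I raised the push from about 13 N, shows both edges against the stops.

**Small disagreements:**
- In jig coordinates the gripper ended at (5.0, 6.0) mm, where a perfect fit would be (6, 6). I put the 1 mm in x down to where the board sat in the grip, since the picture of the held board showed the same offset.
- The gripper rose about 0.2 mm during the final push. That is probably finger compliance, but I did not check it further.

I did not move the arm near the joystick knobs, coin lock or tray, but took no final picture of them.

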